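# Run the stockroom shutter from its key switch

### The job

Unlock the roller-shutter control box on the packing counter: draw the red lockout pin out of its bore, park it hanging by its grip well inside the fork-shaped notch on the side of the box and let go of it. Then take the yellow-headed key from the rack, work it past the sticky pins until it is fully home in the cylinder, and turn it clockwise (seen from above) a quarter turn to its stop. The switch springs back, so finish still holding the key turned in the gripper; leave the other keys and everything else on the counter where they are.

Things in the scene. Friction and masses are not known exactly. Their poses are not given: they have to be found in the camera images.
- control_box: Grey steel box fixed to the counter, 110 (x) x 140 (y) x 70 mm high; origin under its centre, z up. On its flat top: brass key cylinder, axis at x 0, y -15; vertical pin bore at x -38, y -3 (9.5 mm wide, 24 deep); a steel fork sticks out of its +y side, flush with the top. It stands left or right of the robot's centre line, yaw up to 0.4 rad.
- pin: Red lockout pin, upright in its bore. Origin at the underside of the red grip, z up: round grip 20 mm across, 34 tall above the origin (grasp here); steel shank 8 mm across, 36 long below. At the start its foot stands on the bore's floor and the origin is 12 mm above the box top. About 60 g. Its bare shank blocks the cylinder's arm, so nothing turns until it is drawn.
- notch (a point): Parking place in the fork: centre of the notch, level with the fork's top. Axes as the box. Fork 48 mm wide in x, 8 thick; notch 12 wide between two tines, open above, below and to the box's +y; closed end 6 mm to -y of this point, open end 26 mm to +y. The parked pin hangs with its grip's underside resting on the tines.
- keyway (a point): Centre of the key slot's mouth, on the brass cylinder's upper face, 8 mm above the box top; turns with it. x along the slot (box x at joint 0; pointer arm to -x, 46 mm long, 7 mm high), z up. Slot 15.6 x 6.2 mm, 40 deep, funnel mouth 3 mm wider all round, 4 deep. Two sprung sticky pins 12 and 22 mm down bulge from its long sides: up to about 15 N passes them, slight rocking helps.
- cylinder (a joint): Turn of the cylinder: 0 at rest, grows clockwise seen from above to a stop at 1.45 rad (the pointer goes from the red dot to the green dot). A spring of 0.04 N m at rest growing to about 0.11 N m at the stop turns it back to 0 when let go. The key has about 0.1 rad of play in the slot, so the key turns a little farther than the joint.
- key_yellow: The key to use: yellow head, upright, blade down, in any of the rack's three slots. Origin at the underside of its round collar (27 mm across, 4 thick), z up. Above: neck to 12 mm, then flat head 36 wide (x), 10 thick (y), z 12 to 48 (grasp across the thickness). Below: blade 14 (x) x 5 (y), 31 long, wedge tip. Home: collar on the cylinder's face. Fits either way round. About 45 g.
- key_rack: Light wooden block fixed to the counter, 55 (x) x 170 (y) x 45 mm high, origin under its centre; three slots 55 mm apart in y, long side along y, hold the keys with their collars on its top and their heads in one plane along y.
- key_blue: Same key with a blue head, in the rack; bystander
- key_black: Same key with a black head, in the rack; bystander
- tape_roll: Brown tape roll, a ring 90 mm across, 48 mm high, lying flat, origin under its centre; bystander
- marker: White marker with a black cap, 130 mm long along x, 19 mm thick, lying; bystander
- mug: Blue mug, 80 mm across, 95 mm high, origin under its centre; bystander
- stapler: Red and black stapler, 140 x 34 x 50 mm, origin under its centre; bystander
- carton: Closed brown carton 160 x 120 x 90 mm, origin under its centre; bystander

How it is judged:
By the outcome, as a careful person would: the job done as asked, in the order asked, and still so for the second after the job is handed in, while the arm keeps its last pose, push and grip.
It also fails if it takes over 61 s, if anything falls off the work surface, if the arm or the gripper's body presses on something with over 40 N, if the wrist force passes 120 N, or if a joint passes its speed limit or range.

### The arm

A 6-joint arm with a two-finger parallel gripper is mounted at the origin on the work surface. World frame = base frame: x ahead of the robot, y to its left, z up, the work surface at z = 0. Lengths are in m, angles in rad, forces in N, time in s.
With the tool pointing down it reaches from about 0.25 to 0.8 m from the base axis. Payload 8.5 kg.
Tool frame: the origin (TCP) lies midway between the tips of the shut fingers; the grasp point (between the pads) lies 19 mm behind it; z points along the fingers, y is the direction in which the jaws open and shut (so a half turn about z gives the same grasp; the last joint's range is limited). The gripper opens to 85 mm and grips with 20 to 120 N. Pads are 22 mm wide; open, the fingers measure 114 mm over their backs; the gripper's body (76 mm by 85 mm) begins 54 mm behind the grasp point. The pads swing forward as they close: fully open they stand 13 mm farther back than shut.
Start: joints at [-1.11, 0.238, -0.013, 1.319, 0, 1.571], TCP at [0.233, -0.47, 0.231] pointing down, gripper open.
Joint ranges: [-2.66, 2.66], [-1.03, 1.9], [-1.14, 1.46], [-1.82, 2.27], [-1.45, 1.34], [-3.14, 3.14]. Speed limits (rad/s): [2.22, 2.22, 2.79, 3.14, 3.14, 3.14].

### API

Orientations are given as a unit quaternion [x, y, z, w].
In Python, from workcell import ctrl gives the robot as it stands. Calls block until the motion is done:
- ctrl.reach(position, orientation): joint-space move of the TCP to a pose.
- ctrl.move_straight(position, orientation=None, vel=0.15, contact_N=None): straight line of the TCP; orientation=None keeps the orientation; vel is the mean speed in m/s. With contact_N (N) it stops when the force on the tool has changed by that much, and returns True; else False.
- ctrl.move_joints(angles): joint-space move.
- ctrl.open_gripper() and ctrl.close(newtons=None): open the fingers fully, or close them until they stop; newtons is the grip in N (None keeps the last).
- ctrl.dwell(seconds).
- ctrl.ik(position, orientation): joint angles nearest the present ones, or None.
- ctrl.get_state(): the state.
- ctrl.get_image(name): name is "side" or "top" or "wrist"; returns (picture, depth): 420x560x3 uint8, red, green, blue; 420x560 float32, m along the optical axis (not along the pixel's ray), 0 where there is no reading.
- ctrl.camera_params(name): a dict with "fx", "fy", "cx", "cy" (pixels), "k1" (the pictures are not rectified: a ray, as slopes to the right and down, at radius r is drawn at 1 + k1 r^2 times it, then the intrinsics apply), "xyz" and "rotation" of the camera in the world. Camera axes: x right, y down, z forward; pixel columns grow to the right and rows downward; lengths in m; the calibration is good to about 2 mm. A picture is of the moment at which its call begins: read the wrist's pose just before it. camera_params takes no time and is no camera call; for the wrist camera it gives the pose at the moment of the call.
A pose or a line that the arm cannot do raises ctrl.Unreachable and nothing moves.
- ctrl.sign_off(): hands the job in, once; it reports no verdict.
Trained networks look in the newest picture that a camera, given by its name, has taken for a name from the list of things; names that differ only in an ending like _2 or _b are one class to them, and where a whole thing is asked for, a point or a joint stands for the part that bears it (a point fixed in the world has none). Each returns a list of dicts, best first, with "conf" (0 to 1); they miss things now and then, are a little off and sometimes report something else, mostly with a low value. They report only what shows in the picture. A call takes as long as a camera call.
- ctrl.recognise(camera, label): "location" ([row, column] in pixels, amid what is visible of it).
- ctrl.masks_of(camera, label): "region" (420x560 bool, what is visible of it) and "location" ([row, column] in pixels, amid what is visible of it).
The state is a dict: "t": time; "joint_positions": joint angles; "joint_vel": joint speeds; "joint_torque": joint torques, N m; "tcp_pos": TCP position; "tcp_rot": TCP orientation; "contact_force": force on the tool from outside, world axes, zero at the start; "moment": the same for the moment, N m; "finger_gap": opening from 0.0 (shut) to 1.0 (fully open).
Only numpy, scipy, OpenCV 4.12 (cv2) and the standard library are available. Lean on these libraries where they do the work, as an engineer would, in place of code of your own. Each camera call takes 0.05 s, during which the arm holds its last target. There are 200 camera calls.

## Working session

There is one attempt and no reset: what is moved stays moved. The work goes in short steps, each a Python script; the robot and the scene stay as the last script left them, time stands still between calls to the robot, and variables do not carry over. Pictures are saved under pics/ and viewed, about 8 in all and at most 12, crops included, and the job is handed in when it is done.

```bash
ls; mkdir -p pics; cat > h.py <<'E'
import numpy as np, cv2
from workcell import ctrl
from scipy.spatial.transform import Rotation as R
def cam(n):
    p=ctrl.camera_params(n); im,d=ctrl.get_image(n); return p,im,d
def rot(p):
    r=np.array(p["rotation"],float)
    return r if r.shape==(3,3) else R.from_quat(r).as_matrix()
def pts(p,rc,z):
    """pixels (row,col) + depth -> world"""
    rc=np.atleast_2d(rc).astype(float); K=np.array([[p["fx"],0,p["cx"]],[0,p["fy"],p["cy"]],[0,0,1]])
    x=np.stack([(rc[:,1]-p["cx"])/p["fx"],(rc[:,0]-p["cy"])/p["fy"]],1); u=x.copy()
    for _ in range(8): u=x/(1+p["k1"]*(u**2).sum(1,keepdims=True))
    c=np.c_[u,np.ones(len(u))]*np.reshape(z,(-1,1))
    return c@rot(p).T+np.array(p["xyz"])
def ray_z(p,rc,zw):
    """intersect pixel ray with world plane z=zw"""
    a=pts(p,rc,1.0); o=np.array(p["xyz"]); d=a-o
    return o+d*((zw-o[2])/d[:,2])[:,None]
def cloud(p,d,m):
    r,c=np.nonzero(m&(d>0)); return pts(p,np.c_[r,c],d[r,c])
def save(n,im): cv2.imwrite("pics/"+n+".png",cv2.cvtColor(im,cv2.COLOR_RGB2BGR))
def down(yaw):
    """tool z down, tool y (jaw) direction at angle yaw from world x"""
    y=np.array([np.cos(yaw),np.sin(yaw),0]); z=np.array([0,0,-1.]); x=np.cross(y,z)
    return R.from_matrix(np.c_[x,y,z]).as_quat()
E
python3 - <<'E'
from h import *
s=ctrl.get_state(); print(s["t"],s["tcp_pos"],s["tcp_rot"],s["finger_gap"])
p,a,d=cam("top"); print(p)
q,b,e=cam("side"); print(q)
save("a",np.vstack([a,b])[:, :]) if 0 else save("a",a)
save("b",b)
for n in ["control_box","pin","notch","keyway","key_yellow","key_rack","key_blue","key_black","tape_roll","marker","mug","stapler","carton"]:
    for x in ctrl.masks_of("top",n)[:2]:
        P=cloud(p,d,x["region"]); 
        print(n,round(x["conf"],2),np.round(x["location"]),x["region"].sum(), np.round(np.median(P,0),3) if len(P) else None, np.round(np.percentile(P,[2,98],axis=0),3).tolist() if len(P) else None)
E
```

```text
pics
0.0 [ 0.2332534  -0.46987503  0.23068726] [ 9.73577180e-01  2.28357121e-01 -1.60362089e-04 -6.88615797e-04] 1.0024259455768072
{'fx': 444.87495603639087, 'fy': 444.87495603639087, 'cx': 268.827262766698, 'cy': 217.14769114326165, 'k1': -0.1491178583611373, 'xyz': array([0.37983921, 0.01265275, 1.30361317]), 'rotation': array([ 0.70565244, -0.70395934,  0.04857878, -0.06431156])}
{'fx': 501.3528466011987, 'fy': 501.3528466011987, 'cx': 286.4639537075232, 'cy': 203.4555582680322, 'k1': 0.021305150399379368, 'xyz': array([-0.03080726, -1.00785798,  0.95764575]), 'rotation': array([ 0.85956558, -0.23950763,  0.11018484, -0.43776981])}
control_box 0.87 [233. 222.] 2239 [0.544 0.169 0.069] [[0.487, 0.091, 0.02], [0.612, 0.263, 0.079]]
control_box 0.61 [180. 376.] 223 [ 0.704 -0.275  0.015] [[0.666, -0.324, 0.004], [0.746, -0.234, 0.021]]
pin 0.51 [158. 284.] 382 [ 0.733 -0.006  0.044] [[0.686, -0.043, 0.005], [0.771, 0.038, 0.052]]
notch 0.89 [227. 224.] 2255 [0.545 0.169 0.069] [[0.487, 0.09, 0.013], [0.613, 0.261, 0.079]]
keyway 0.77 [228. 232.] 200 [0.554 0.146 0.076] [[0.524, 0.12
[... 314 characters left out ...]
[0.554, -0.055, 0.095]]
tape_roll 0.63 [158. 278.] 449 [0.733 0.    0.044] [[0.687, -0.043, 0.001], [0.773, 0.041, 0.052]]
marker 0.81 [179. 374.] 250 [ 0.707 -0.279  0.015] [[0.664, -0.329, 0.006], [0.752, -0.232, 0.021]]
mug 0.89 [166. 160.] 879 [0.731 0.358 0.046] [[0.689, 0.31, -0.0], [0.766, 0.417, 0.097]]
mug 0.32 [272. 430.] 655 [ 0.43  -0.426  0.041] [[0.379, -0.475, 0.003], [0.482, -0.379, 0.051]]
stapler 0.75 [226. 230.] 200 [0.555 0.146 0.077] [[0.524, 0.127, 0.055], [0.575, 0.165, 0.082]]
stapler 0.65 [272. 430.] 645 [ 0.43  -0.426  0.041] [[0.378, -0.477, 0.006], [0.479, -0.38, 0.051]]
carton 0.8 [279. 118.] 2911 [0.405 0.451 0.089] [[0.323, 0.387, 0.007], [0.488, 0.531, 0.094]]
```

```bash
python3 - <<'E'
import cv2
a=cv2.imread("pics/a.png")[150:300,150:400]; cv2.imwrite("pics/a2.png",cv2.resize(a,None,fx=3.2,fy=3.2,interpolation=cv2.INTER_CUBIC))
E
```

```text
(no output)
```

View pics/a2.png

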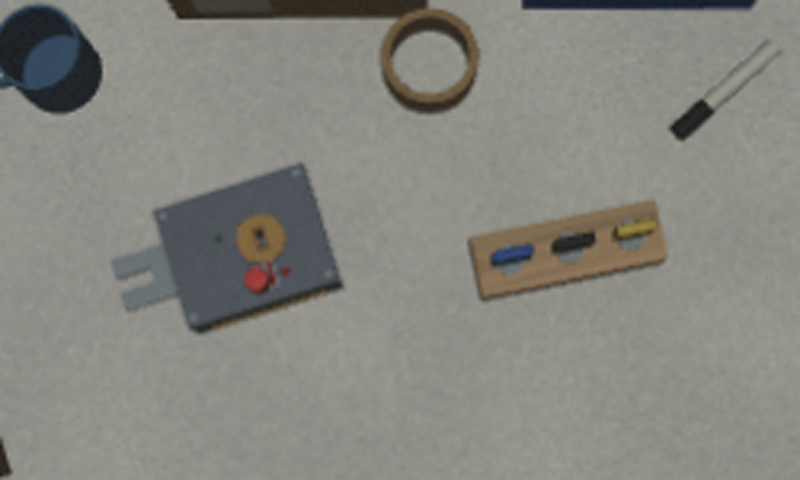

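The top view shows the box left of centre: its fork points left at about (a.png) row 237, col 192, the cylinder is at (224, 231) and the red pin at (237, 231). The rack is at the right, with blue, black and yellow keys from left to right and yellow at (222, 348). Next I take closer wrist looks.

```bash
cat >> h.py <<'E'
def rect(p,d,m,zlo,zhi):
    P=cloud(p,d,m); P=P[(P[:,2]>zlo)&(P[:,2]<zhi)]
    return P
def mask(c,n):
    r=ctrl.masks_of(c,n); return r
E
python3 - <<'E'
from h import *
ctrl.reach([0.50,-0.13,0.27],down(0.2))
p,a,d=cam("wrist"); save("w1",a); np.savez("w1.npz",d=d,a=a,**p)
print(p["xyz"],rot(p)[:,2],ctrl.get_state()["tcp_pos"],ctrl.get_state()["joint_positions"])
for n in ["key_rack","key_yellow","key_blue","key_black"]:
    for x in mask("wrist",n)[:1]:
        P=cloud(p,d,x["region"]); np.save("m_"+n,x["region"])
        print(n,round(x["conf"],2),np.round(x["location"]),x["region"].sum(),np.round(np.median(P,0),3))
ctrl.reach([0.49,0.16,0.27],down(0.25))
p,a,d=cam("wrist"); save("w2",a); np.savez("w2.npz",d=d,a=a,**p)
print(p["xyz"],ctrl.get_state()["tcp_pos"],ctrl.get_state()["joint_positions"])
for n in ["control_box","pin","keyway"]:
    for x in mask("wrist",n)[:1]:
        P=cloud(p,d,x["region"]); np.save("m_"+n,x["region"])
        print(n,round(x["conf"],2),np.round(x["location"]),x["region"].sum(),np.round(np.median(P,0),3))
w=np.hstack([cv2.imread("pics/w1.png"),cv2.imread("pics/w2.png")]) ; cv2.imwrite("pics/w12.png",cv2.resize(w,(800,300),interpolation=cv2.INTER_AREA))
print(ctrl.get_state()["t"])
E
```

```text
[ 0.48480036 -0.0511757   0.41082443] [ 0.06180744 -0.31241095 -0.9479342 ] [ 0.49967138 -0.13091917  0.2698996 ] [-2.56139289e-01  2.14013796e-01  5.27465621e-02  1.40976252e+00
 -1.87039500e-04  1.11665084e+00]
key_rack 0.9 [176. 324.] 5356 [ 0.549 -0.114  0.043]
key_yellow 0.66 [238. 324.] 579 [ 0.562 -0.177  0.083]
key_blue 0.62 [141. 329.] 701 [ 0.54  -0.073  0.088]
key_black 0.96 [191. 329.] 625 [ 0.551 -0.125  0.087]
[0.47115454 0.23793389 0.41091458] [0.49031887 0.1589331  0.27002819] [ 3.13646147e-01  2.11856601e-01  5.02543518e-02  1.40916674e+00
 -3.19495759e-04  1.63576031e+00]
control_box 0.65 [179. 334.] 13795 [0.546 0.18  0.068]
pin 0.8 [214. 301.] 396 [0.516 0.148 0.114]
keyway 0.8 [215. 333.] 1171 [0.557 0.145 0.076]
3.9167
```

View pics/w12.png

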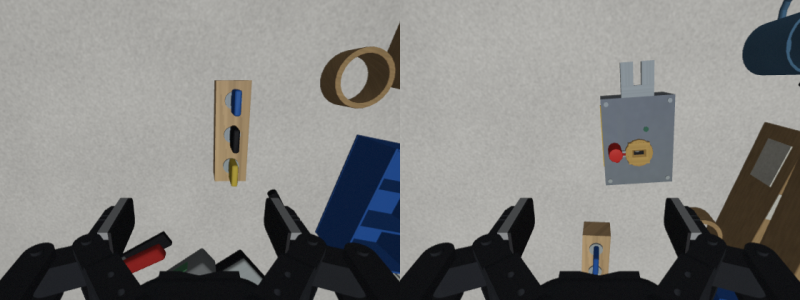

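```bash
cat >> h.py <<'E'
def ortho(p,im,z,c,half=0.13,res=0.0005):
    """resample image on world plane z; rows = world x (down), cols = world y"""
    n=int(2*half/res); g=(np.arange(n)-n/2+.5)*res
    X,Y=np.meshgrid(c[0]+g,c[1]+g,indexing="ij"); W=np.stack([X,Y,np.full_like(X,z)],-1).reshape(-1,3)
    Rm=rot(p).T; t=-Rm@np.array(p["xyz"])
    K=np.array([[p["fx"],0,p["cx"]],[0,p["fy"],p["cy"]],[0,0,1]])
    uv,_=cv2.projectPoints(W,cv2.Rodrigues(Rm)[0],t,K,np.array([p["k1"],0,0,0.]))
    uv=uv.reshape(n,n,2).astype(np.float32)
    return cv2.remap(im,uv[...,0],uv[...,1],cv2.INTER_LINEAR),X,Y
def zmap(p,d):
    r,c=np.indices(d.shape); z=pts(p,np.c_[r.ravel(),c.ravel()],d.ravel())[:,2].reshape(d.shape); z[d<=0]=-1; return z
def load(f):
    z=np.load(f); return {k:z[k] for k in z.files}
E
python3 - <<'E'
from h import *
from scipy.optimize import minimize
def fit(p,zlo,zhi,z,c,model,x0):
    zm=zmap(p,p["d"]); m=((zm>zlo)&(zm<zhi)).astype(np.float32)
    o,X,Y=ortho(p,m,z,c)
    def cost(v):
        cs,sn=np.cos(v[2]),np.sin(v[2]); a=cs*(X-v[0])+sn*(Y-v[1]); b=-sn*(X-v[0])+cs*(Y-v[1])
        return np.abs(model(a,b,v)-o).mean()*100
    s=np.array([.012,.012,.1]+[.006]*(len(x0)-3)); best=None
    x=np.array(x0,float)
    for k in range(3):
        r=minimize(cost,x,method="Nelder-Mead",options=dict(initial_simplex=np.vstack([x]+[x+np.eye(len(x))[i]*s[i]/2**k for i in range(len(x))]),xatol=1e-5,fatol=1e-6)); x=r.x
    return x,r.fun,o
sm=lambda t:np.clip(t/0.001+.5,0,1)
box=lambda a,b,hx,hy:sm(hx-np.abs(a))*sm(hy-np.abs(b))
def mbox(a,b,v):
    cx,cy,w=v[0],v[1],v[2]
    f=box(a,b-(v[3]+.026+.06)/2,0.024,(v[3]+.026-.06)/2)*(1-box(a,b-v[3]-.014,.006,.020) ) 
    return np.maximum(box(a,b,.055,.07),f)
p=load("w2.npz"); v,c,o=fit(p,.058,.0755,.07,(.545,.18),mbox,[.545,.165,.25,.088]); print("box",v,c)
q=load("w1.npz"); r,c2,o2=fit(q,.036,.0475,.045,(.549,-.12),lambda a,b,v:box(a,b,.0275,.085),[.549,-.122,.2]); print("rack",r,c2)
np.savez("fit.npz",box=v,rack=r)
w=lambda f,x,y:np.array([f[0]+np.cos(f[2])*x-np.sin(f[2])*y,f[1]+np.sin(f[2])*x+np.cos(f[2])*y])
print("pred bore",w(v,-.038,-.003),"cyl",w(v,0,-.015),"notch",w(v,0,v[3]))
# pin top centroid at z=.116; cyl at .078
for n,z,lo in [("pin",.116,.108),("keyway",.078,.074)]:
    m=np.load("m_%s.npy"%n)&(zmap(p,p["d"])>lo); rr,cc=np.nonzero(m); P=ray_z(p,np.c_[rr,cc],z)
    if n=="keyway": P=P[np.hypot(*(P[:,:2]-w(v,0,-.015)).T)<.03]
    print(n,P.mean(0),np.percentile(P,[1,99],axis=0).round(4).tolist())
for n,y in [("key_yellow",-.055),("key_black",0),("key_blue",.055)]:
    m=np.load("m_%s.npy"%n)&(zmap(q,q["d"])>.086); rr,cc=np.nonzero(m); P=ray_z(q,np.c_[rr,cc],.093)[:,:2]
    mr=cv2.minAreaRect((P*1000).astype(np.float32)); print(n,"pred",w(r,0,y),"seen",mr,P.mean(0),len(P))
# visual: ortho color
A,_,_=ortho(p,p["a"],.07,(.545,.18)); B,_,_=ortho(q,q["a"],.093,(.549,-.12))
def draw(im,c,pt,col):
    g=lambda t:(int((t[1]-c[1])/.0005+260),int((t[0]-c[0])/.0005+260)); cv2.circle(im,g(pt),3,col,-1)
draw(A,(.545,.18),w(v,-.038,-.003),(0,255,255));draw(A,(.545,.18),w(v,0,-.015),(0,0,255));draw(A,(.545,.18),w(v,0,v[3]),(255,0,255))
for x,y in [(55,70),(-55,70),(55,-70),(-55,-70)]: draw(A,(.545,.18),w(v,x/1e3,y/1e3),(0,255,0))
for y in (-.055,0,.055): draw(B,(.549,-.12),w(r,0,y),(255,0,255))
save("o",cv2.resize(np.hstack([A,B]),(800,400),interpolation=cv2.INTER_AREA))
E
```

```text
box [0.5528794  0.1606999  0.3196298  0.09162883] 2.968436763751149
rack [ 0.55407683 -0.12690345  0.20615219] 3.5437085598373366
pred bore [0.51774668 0.14591167] cyl [0.55759263 0.14645963] notch [0.52408823 0.2476879 ]
pin [0.51715939 0.14694605 0.116     ] [[0.508, 0.1379, 0.116], [0.526, 0.1563, 0.116]]
keyway [0.55612025 0.14704973 0.078     ] [[0.5344, 0.1273, 0.078], [0.5768, 0.1669, 0.078]]
key_yellow pred [ 0.56533506 -0.18073887] seen ((564.3889770507812, -178.55770874023438), (9.843367576599121, 35.63507080078125), 13.981697082519531) [ 0.56447732 -0.17837736] 271
key_black pred [ 0.55407683 -0.12690345] seen ((553.4257202148438, -125.73674011230469), (10.188469886779785, 34.2106819152832), 11.585201263427734) [ 0.5534901  -0.12557623] 317
key_blue pred [ 0.5428186  -0.07306803] seen ((542.3596801757812, -73.23018646240234), (10.291702270507812, 34.60643005371094), 11.745545387268066) [ 0.54235469 -0.07276278] 371
```

View pics/o.png

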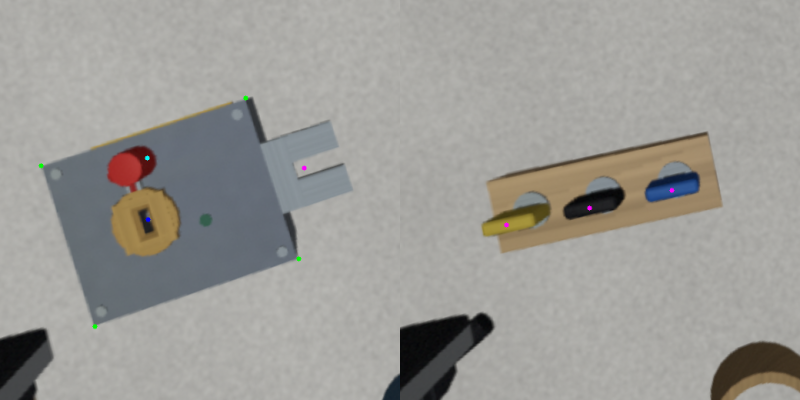

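The ortho views (rows are +x, columns are +y) show the box corner marks on its corners. The notch mark, at (304,168), sits just outside the closed end of the notch. Box and rack fits agree with the detected pin, cylinder and keys to about 1–2 mm, so I go for the pin.

```bash
cat >> h.py <<'E'
f=lambda s=None:(lambda s:print("t %.2f tcp %s F %s M %s gap %.3f"%(s["t"],np.round(s["tcp_pos"],4),np.round(s["contact_force"],1),np.round(s["moment"],2),s["finger_gap"])))(ctrl.get_state())
BY=0.315
E
python3 - <<'E'
from h import *
q=down(BY); x,y=.5174,.1464
ctrl.reach([x,y,.15],q); f()
ctrl.move_straight([x,y,.085],vel=.12,contact_N=10); f()
ctrl.close(40); f()
ctrl.move_straight([x,y,.142],vel=.08); f()
p,a,d=cam("side"); save("s1",a)
cv2.imwrite("pics/s1c.png",cv2.resize(a[130:330,200:480,::-1],None,fx=2.5,fy=2.5))
E
```

```text
t 4.48 tcp [0.5176 0.1461 0.1507] F [-0.5 -0.5  0.2] M [ 0.04 -0.01  0.06] gap 1.000
t 5.17 tcp [0.5181 0.1468 0.0862] F [ 1.  -0.5 -0.1] M [-0.04  0.01 -0.  ] gap 1.001
t 5.79 tcp [0.5175 0.1464 0.0852] F [ 0.3 -0.2  2.7] M [-0.01  0.13  0.06] gap 0.221
t 6.66 tcp [0.5171 0.1463 0.1415] F [ 0.1  0.3 -0.6] M [ 0.01 -0.04  0.03] gap 0.219
```

View pics/s1c.png

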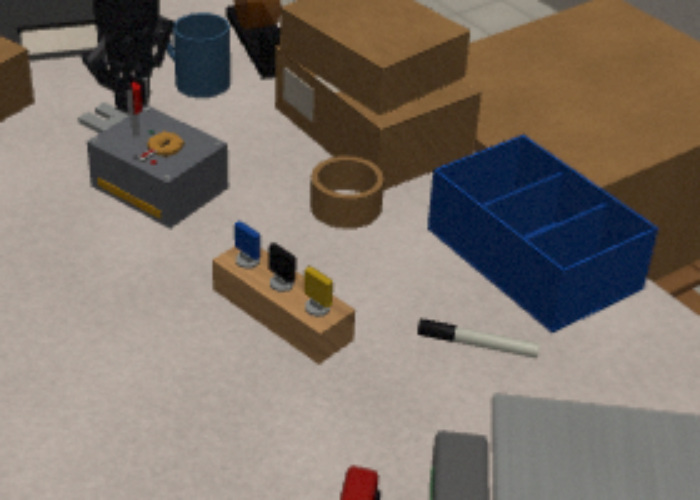

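The picture shows the pin drawn and held upright above the box at about (135,100). Now I park it.

```bash
python3 - <<'E'
from h import *
x,y=.5237,.2482
ctrl.move_straight([x,y,.142],vel=.15)
print(ctrl.move_straight([x,y,.085],vel=.12,contact_N=6)); f()
print(ctrl.move_straight([x,y,.071],vel=.03,contact_N=5)); f()
p,a,d=cam("wrist"); save("w3",a)
cv2.imwrite("pics/w3c.png",a[:,:,::-1])
E
```

```text
False
t 8.17 tcp [0.5239 0.2479 0.0855] F [-0.5 -0.2  0.1] M [0.02 0.02 0.05] gap 0.219
True
t 8.60 tcp [0.524  0.2484 0.0733] F [-0.8 -0.   6.7] M [-0.12  0.18  0.03] gap 0.223
```

View pics/w3c.png

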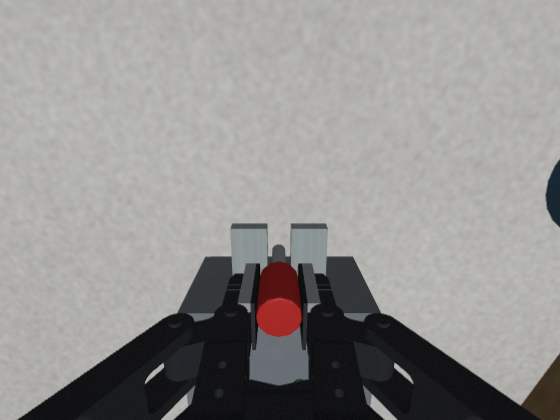

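The pin's shank is centred between the tines, near (279,250), and contact came at the expected height. I let go and check.

```bash
python3 - <<'E'
from h import *
ctrl.open_gripper(); f()
s=ctrl.get_state()["tcp_pos"]
ctrl.move_straight([.524,.248,.16],vel=.15)
ctrl.reach([.48,.20,.27],down(BY))
p,a,d=cam("wrist"); save("w4",a); np.savez("w4.npz",d=d,a=a,**p); f()
for n,z in [("pin",.104),("keyway",.078)]:
    for x in mask("wrist",n)[:1]:
        m=x["region"]&(zmap(p,d)>z-.008); rr,cc=np.nonzero(m); P=ray_z(p,np.c_[rr,cc],z)
        print(n,x["conf"],P.mean(0),np.percentile(P,[1,99],axis=0).round(4).tolist())
A,_,_=ortho(p,a,.07,(.53,.19),.1,.0004); B,X,Y=ortho(p,a,.078,(.5565,.147),.026,.0001)
save("o4",np.hstack([A,cv2.resize(B,(500,500))])[:,:1000] if 0 else cv2.resize(np.hstack([A,cv2.resize(B,(500,500))]),(800,400),interpolation=cv2.INTER_AREA))
E
```

```text
t 9.31 tcp [0.5235 0.2481 0.0726] F [-0.5 -0.   0.8] M [-0.01 -0.09 -0.01] gap 0.999
t 10.67 tcp [0.4798 0.1999 0.2687] F [-0.6 -0.   0. ] M [-0.    0.04  0.01] gap 0.999
pin 0.95 [0.52358865 0.24752601 0.104     ] [[0.5142, 0.2381, 0.104], [0.5332, 0.2565, 0.104]]
keyway 0.59 [0.5519433  0.14663244 0.078     ] [[0.5156, 0.1274, 0.078], [0.5766, 0.1682, 0.078]]
```

View pics/o4.png

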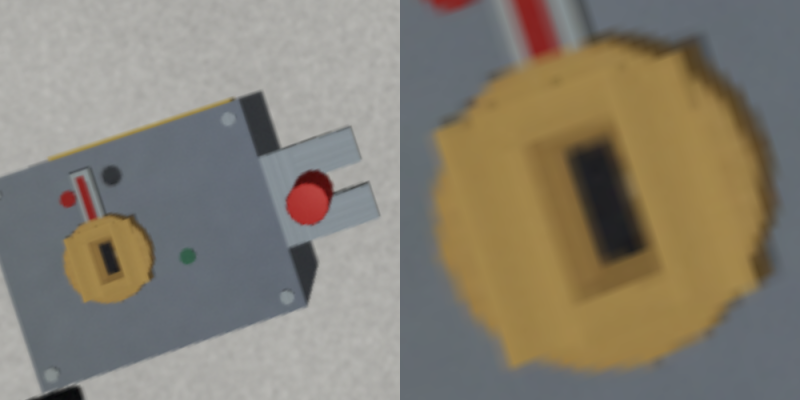

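The pin hangs parked in the notch, seen at (310,200) on the left half, and the bore is empty. The slot mouth centre is at (595,210) on the right half, giving keyway (0.5578, 0.1464) and yaw about 0.32, which matches the fit. Now the key.

```bash
python3 - <<'E'
from h import *
KY=.206; q=down(KY)
ctrl.reach([.565,-.180,.20],q); f()
p,a,d=cam("wrist"); save("w5",a)
for x in mask("wrist","key_yellow")[:1]:
    m=x["region"]&(zmap(p,d)>.087); rr,cc=np.nonzero(m); P=ray_z(p,np.c_[rr,cc],.093)[:,:2]
    mr=cv2.minAreaRect((P*1000).astype(np.float32)); print(x["conf"],mr,len(P))
    o=a.copy(); o[m]=o[m]//2+np.array([127,0,127],np.uint8); save("w5m",o)
E
```

```text
t 12.23 tcp [ 0.5652 -0.179   0.2002] F [-0.9 -0.2  0.1] M [0.05 0.03 0.03] gap 1.001
0.83 ((566.0333862304688, -178.85549926757812), (9.11637020111084, 35.358978271484375), 11.622712135314941) 463
```

View pics/w5m.png

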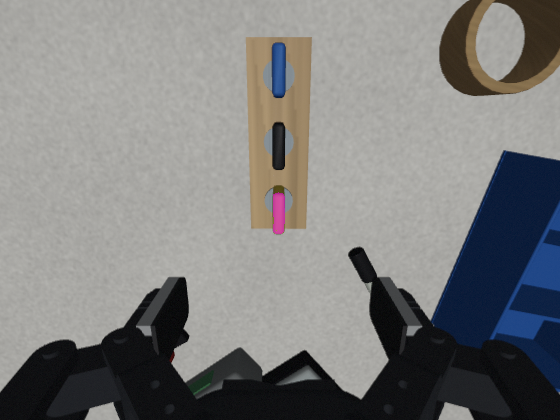

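The mask covers the whole top face of the yellow head (278,210), centred under the gripper. Grasping it now.

```bash
python3 - <<'E'
from h import *
x,y=.5655,-.1792
print(ctrl.move_straight([x,y,.060],vel=.15,contact_N=10)); f()
ctrl.close(90); f()
print(ctrl.get_state()["tcp_pos"])
ctrl.move_straight([x,y,.135],vel=.1); f()
for Y in (1.8908,): print(ctrl.ik([.5578,.1464,.17],down(.32+np.pi/2)), ctrl.ik([.5578,.1464,.093],down(.32+np.pi/2-1.6)))
ctrl.move_straight([.5,-.05,.16],vel=.25)
ctrl.reach([.5578,.1464,.155],down(.32+np.pi/2)); f()
p,a,d=cam("wrist"); save("w6",a); 
p,a,d=cam("side"); save("s6",a)
s=cv2.resize(a[110:230,180:300],(420,420))
w=cv2.imread("pics/w6.png")[:,:,::-1][:,90:470]
save("c6",np.hstack([w,s]))
E
```

```text
False
t 13.42 tcp [ 0.5661 -0.1793  0.0609] F [ 0.7 -0.6  0.2] M [-0.02 -0.02 -0.05] gap 1.001
t 14.10 tcp [ 0.5657 -0.1793  0.0602] F [-0.6  0.5  2.7] M [ 0.    0.02 -0.02] gap 0.100
[ 0.56565741 -0.17925636  0.06020962]
t 15.00 tcp [ 0.5651 -0.1791  0.1344] F [ 0.4  0.  -0.8] M [0.07 0.01 0.01] gap 0.100
[ 0.25667059  0.35187713 -0.00984597  1.20907323  0.         -0.06332941] [ 0.25667059  0.40290405 -0.13938781  1.02850447  0.          1.53667059]
t 16.95 tcp [0.558  0.1454 0.1546] F [ 0.3  0.8 -1. ] M [ 0.02  0.03 -0.  ] gap 0.105
```

View pics/c6.png

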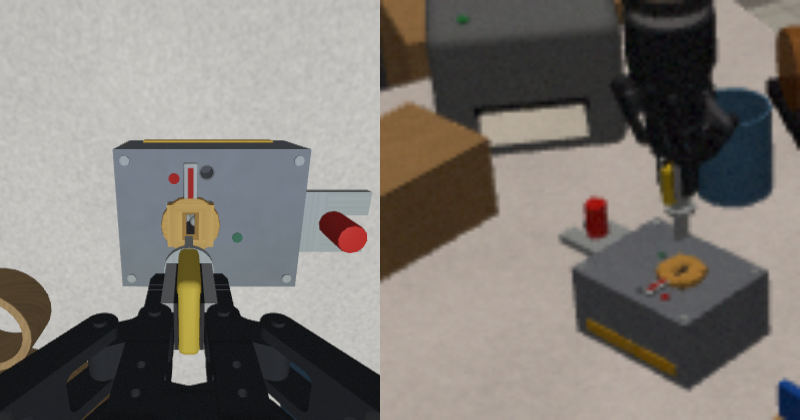

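The wrist view (left half) shows the blade tip at (188,240) lined up with the slot at (191,225). The key hangs straight, so I insert it with force monitoring.

```bash
python3 - <<'E'
from h import *
x,y=.5578,.1464
ctrl.move_straight([x,y,.127],vel=.1); f()
for z in (.122,.118,.115):
    r=ctrl.move_straight([x,y,z],vel=.02,contact_N=8); print(r); f()
    if r: break
E
```

```text
t 17.48 tcp [0.5576 0.1461 0.127 ] F [-0.9  0.2 -1.4] M [ 0.03 -0.03 -0.06] gap 0.104
False
t 17.88 tcp [0.5578 0.1464 0.1221] F [ 0.5 -0.4 -0.7] M [ 0.02 -0.02 -0.  ] gap 0.103
False
t 18.23 tcp [0.5574 0.1463 0.1177] F [-0.5  0.1 -1.3] M [-0.1   0.21 -0.02] gap 0.103
False
t 18.53 tcp [0.5574 0.1463 0.1146] F [-1.7 -0.2 -1.4] M [-0.13  0.46 -0.02] gap 0.101
```

The blade is in the slot, with a small side moment, so I ease off a little and push past the sticky pins, rocking if it stalls.

```bash
python3 - <<'E'
from h import *
x,y=.5574,.1463; Y=.32+np.pi/2
z=.114
for zt in (.110,.106,.102,.098,.0945,.0932):
    for k in range(4):
        a=.02*(-1)**k if k else 0
        r=ctrl.move_straight([x,y,zt],down(Y+a),vel=.03,contact_N=17)
        if not r: break
    print(zt,k,r); f()
    if r: break
E
```

```text
0.11 1 False
t 18.99 tcp [0.5574 0.146  0.1103] F [-2.6 -2.3  3.6] M [-0.66  0.5   0.07] gap 0.099
0.106 0 False
t 19.27 tcp [0.5574 0.146  0.1058] F [ 0.2 -4.  -0.5] M [-0.81  0.14  0.04] gap 0.102
0.102 1 False
t 19.73 tcp [0.5574 0.1463 0.1029] F [-4.5 -2.6  8.9] M [-0.7   0.92  0.05] gap 0.105
0.098 0 False
t 20.02 tcp [0.5571 0.1465 0.0976] F [-0.9  0.3 -4.1] M [-0.02  0.19  0.01] gap 0.104
0.0945 0 False
t 20.28 tcp [0.5571 0.1465 0.0938] F [-0.8  0.6 -6.7] M [ 0.09  0.19 -0.04] gap 0.101
0.0932 0 False
t 20.53 tcp [0.5573 0.1465 0.0932] F [-2.9 -0.7  0.7] M [0.12 0.66 0.05] gap 0.101
```

```bash
python3 - <<'E'
from h import *
x,y=.5573,.1464; Y=.32+np.pi/2
print(ctrl.move_straight([x,y,.0885],down(Y),vel=.015,contact_N=12)); f()
p,a,d=cam("side"); save("s7",a); q,b,e=cam("wrist"); save("w7",b)
save("c7",np.hstack([b[:,90:470],cv2.resize(a[130:230,190:290],(420,420),interpolation=cv2.INTER_CUBIC)]))
E
```

```text
True
t 20.74 tcp [0.5572 0.1465 0.0931] F [-1.1 -0.9  6.1] M [0.01 0.32 0.08] gap 0.101
```

View pics/c7.png

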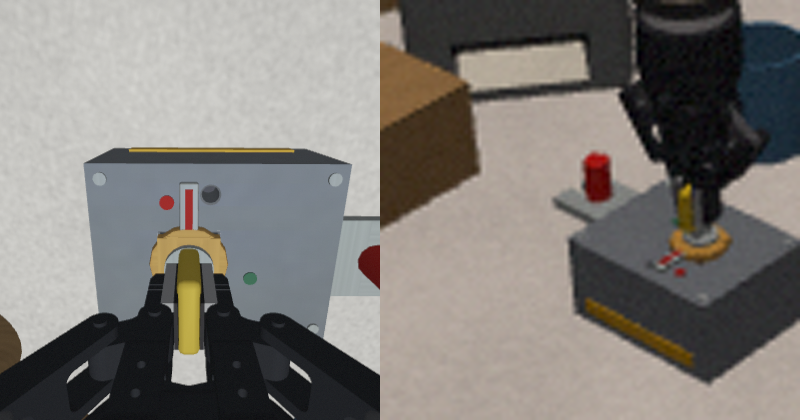

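The key is home: the collar sits on the cylinder face with a hard stop at 0.0931, against 0.0932 expected. Now I turn it in steps, watching the moment.

```bash
python3 - <<'E'
from h import *
x,y=.5573,.1464; Y=.32+np.pi/2
for a in (.3,.6,.9,1.2,1.35,1.45):
    ctrl.reach([x,y,.0930],down(Y-a)); print(a,end=" "); f()
    s=ctrl.get_state()
    if np.linalg.norm(s["contact_force"])>30: break
E
```

```text
0.3 t 21.23 tcp [0.5572 0.1466 0.0932] F [-3.   1.1  3.8] M [0.14 0.96 0.05] gap 0.106
0.6 t 21.62 tcp [0.5572 0.1466 0.0932] F [-4.9  0.7  5. ] M [0.26 1.   0.01] gap 0.108
0.9 t 22.02 tcp [0.5573 0.1466 0.0932] F [-3.9  2.3  5.2] M [0.44 1.   0.09] gap 0.100
1.2 t 22.41 tcp [0.5574 0.1466 0.0932] F [-4.8  2.1  5.1] M [0.56 0.93 0.05] gap 0.104
1.35 t 22.68 tcp [0.5575 0.1466 0.0932] F [-4.4  2.2  4.4] M [0.58 0.89 0.09] gap 0.104
1.45 t 22.93 tcp [0.5575 0.1467 0.0932] F [-4.5  2.3  5.1] M [0.65 0.83 0.07] gap 0.104
```

```bash
python3 - <<'E'
from h import *
x,y=.5573,.1464; Y=.32+np.pi/2
def mz():
    v=[]
    for _ in range(6): ctrl.dwell(.03); v.append(ctrl.get_state()["moment"][2])
    return np.mean(v)
for a in (1.5,1.54,1.57,1.6,1.63,1.66,1.69):
    ctrl.reach([x,y,.0930],down(Y-a)); m=mz()
    s=ctrl.get_state(); t=R.from_quat(s["tcp_rot"]).as_matrix()[:,1]; print(a,round(m,3),"yaw turned",round(Y-np.arctan2(t[1],t[0]),4),np.round(s["contact_force"],1),s["t"])
    if abs(m)>.4: break
p,b,d=cam("wrist"); save("w8",b); q,c,e=cam("side"); save("s8",c)
A,_,_=ortho(q,c,.078,(.5565,.147),.08,.0004)
save("c8",np.hstack([b[:,90:470],cv2.resize(c[130:230,190:290],(420,420),interpolation=cv2.INTER_CUBIC)]))
E
```

```text
1.5 0.072 yaw turned 1.4882 [-3.8  2.6  4.9] 23.375
1.54 0.081 yaw turned 1.5287 [-3.5  2.9  5.8] 23.825
1.57 0.102 yaw turned 1.5587 [-3.9  2.9  5.4] 24.275
1.6 0.183 yaw turned 1.5905 [-3.7  2.6  5.3] 24.725
1.63 0.398 yaw turned 1.6202 [-4.3  2.5  5.4] 25.175
1.66 0.662 yaw turned 1.6498 [-3.1  2.4  4.5] 25.625
```

View pics/c8.png

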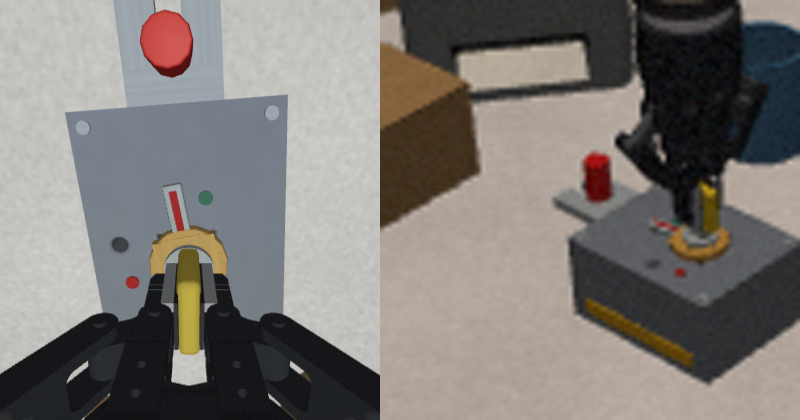

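The pointer now lies beside the green dot at (205,198), the pin is still in the fork, and the moment rose steeply past 1.58 rad, which is the stop. I check that the hold is stable, then hand in.

```bash
python3 - <<'E'
from h import *
f(); ctrl.dwell(.7); f()
p,a,d=cam("top")
for n in ["key_blue","key_black","pin"]:
    for x in mask("top",n)[:1]: print(n,round(x["conf"],2),np.median(cloud(p,d,x["region"]),0).round(3))
ctrl.sign_off()
E
```

```text
t 25.73 tcp [0.5576 0.1467 0.0932] F [-4.1  2.7  5.9] M [0.62 0.72 0.66] gap 0.100
t 26.43 tcp [0.5576 0.1467 0.0932] F [-3.1  2.4  4.4] M [0.61 0.75 0.63] gap 0.105
key_black 0.42 [ 0.551 -0.126  0.084]
the job is handed in; nothing more can be done
```

The job is done and handed in at about 26.5 s of the 61 s. The interface reports no verdict.

- **Pin:** I drew the red pin out and hung it in the fork notch. Its grip touched the tines at the expected height, I released it, and a wrist picture showed it resting at the notch centre. It was still there in the last wrist and side pictures.
- **Key:** I took the yellow key from the rack and worked it past both sticky pins with light rocking. It stopped hard at 0.0931 m tool height, against 0.0932 m expected for fully home.
- **Turn:** I turned it clockwise until the moment climbed steeply, at about 1.58 rad of gripper turn, which is the joint's stop plus play. The pointer lies beside the green dot. The gripper still holds the key turned, and the moment stayed at 0.63–0.66 N m over a 0.7 s check.
- **Other checks:** In the last top picture the black key was where it was at the start. The network did not report the blue key or the pin in that picture. The blue key was never touched and was not checked again at the end.

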